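Sweep cage waste onto the self-closing chute gate and hold the gate open

TASK

Use the green block brush to sweep all six bits of cage waste (three beech gnawing blocks, three feed biscuits) along the deck onto the closed blue gate, without touching the waste with the gripper, and then set the brush down standing on its bristles, on the deck or the bench. Then push the gate's red-gripped hand lever all the way down with the gripper so that everything drops into the bin, and finish while still holding the lever fully down, because the gate springs shut when let go. Leave the other things on the bench where they are.

Things in the scene. Friction and masses are not known exactly. Their poses are not given: they have to be found in the camera images.
- station: Waste-clearing tray on aluminium-profile legs, fixed on the bench. Origin on the bench top under the middle of the gate's hinge line; z up; y = sweep direction, from deck to gate; x across, +x away from the robot. White deck with steel lips: y -300 to 0 mm, top 160 mm above the bench. Blue gate: y 3 to 125 mm, level with the deck. Lips 4 mm thick, 30 mm high, all round both.
- deck_middle (a point): Middle of the white deck's upper face (station x 0, y -150 mm, 160 mm above the bench). Between the lips the deck is 200 mm wide (x -100 to 100) and flat; the lip at its closed end is at y = -300 mm.
- gate_middle (a point): Middle of the closed gate's upper face (station x 0, y 64 mm, 160 mm above the bench); fixed, does not swing with the gate. The flap is 196 mm wide and 122 mm long, between the lips and an end wall at y = 128 mm. It is hinged at the deck's edge and drops into a chute with clear side cheeks.
- gate (a joint): Blue flap and its hand lever: one rigid piece on one hinge along the station's x axis, at station y 0, 156 mm above the bench. 0 = closed (flap level); grows as the lever is pressed down and the flap swings down; 1.05 rad = fully open on its stop. A spring shuts it when let go: about 3 N down on the lever's grip starts it, about 7 N holds it fully open.
- lever_grip (a point): Middle of the lever's red round grip, a level bar 26 mm thick, 68 mm long along the station's x axis (x -117 to -185, middle -151), outside the lip on the robot's side, 150 mm from the hinge. Gate closed: lever 40 deg upward towards +y, grip at y 115 mm, 252 mm above the bench. Fully open: 20 deg downward, y 141 mm, 105 mm above the bench. Free space above and below.
- bin: White open catch bin under the gate, 216 x 160 x 85 mm high, walls 5 mm, fixed in the station. Origin under its centre, at station y = 60 mm; axes as the station's.
- brush: Green block brush, 150 mm long (x axis), 50 mm wide, 0.2 to 0.4 kg, standing on the bench on stiff cream bristles (150 x 44 mm, 26 mm high, they do not bend). Origin in the middle of the bristles' underside, z up. On top a straight grip bar 110 mm long along x, 24 mm wide (y), 69 to 91 mm above the origin; top of the block at 43 mm.
- block1: Waste: pale beech gnawing block 42 x 20 x 20 mm, 12 g, lying loose on the deck. Origin in the middle of its underside as it starts (it may turn over).
- biscuit1: Waste: brown feed biscuit 36 x 26 x 18 mm, 14 g, lying loose on the deck. Origin in the middle of its underside as it starts (it may turn over).
- block2: Waste: pale beech gnawing block 42 x 20 x 20 mm, 12 g, lying loose on the deck. Origin in the middle of its underside as it starts (it may turn over).
- biscuit2: Waste: brown feed biscuit 36 x 26 x 18 mm, 14 g, lying loose on the deck. Origin in the middle of its underside as it starts (it may turn over).
- block3: Waste: pale beech gnawing block 42 x 20 x 20 mm, 12 g, lying loose on the deck. Origin in the middle of its underside as it starts (it may turn over).
- biscuit3: Waste: brown feed biscuit 36 x 26 x 18 mm, 14 g, lying loose on the deck. Origin in the middle of its underside as it starts (it may turn over).
- cylinder: Clear acrylic cylinder beaker, 100 mm across, 130 mm high. Bystander on the bench; origin in the middle of its underside.
- drinker: Clear drinking bottle with red cap, 60 mm across, 130 mm high. Bystander on the bench; origin in the middle of its underside.
- feed_jar: Yellow feed jar with white cap, 90 mm across, 120 mm high. Bystander on the bench; origin in the middle of its underside.
- dish: White bowl, 100 mm across, 45 mm high. Bystander on the bench; origin in the middle of its underside.
- tape: Roll of blue tape, 90 mm across, 24 mm high. Bystander on the bench; origin in the middle of its underside.
- adapter: Black power adapter, 85 x 50 x 34 mm. Bystander on the bench; origin in the middle of its underside.
- tunnel: Red mouse tunnel, a tube lying along x, 100 mm long, 52 mm across, on a flat foot. Bystander on the bench; origin in the middle of its underside.

How it is judged:
By the outcome, as a careful person would: the job done as asked, in the order asked, and still so for the second after the job is handed in, while the arm keeps its last pose, push and grip.
It also fails if it takes over 69 s, if anything falls off the work surface, if the arm or the gripper's body presses on something with over 40 N, if the wrist force passes 120 N, or if a joint passes its speed limit or range.

ROBOT

A 6-joint arm with a two-finger parallel gripper is mounted at the origin on the work surface. World frame = base frame: x ahead of the robot, y to its left, z up, the work surface at z = 0. Lengths are in mm, angles in degrees, forces in N, time in s.
With the tool pointing down it reaches from about 375 to 750 mm from the base axis. Payload 9 kg.
Tool frame: the origin (TCP) lies between the finger pads; the fingertips stand 8 mm ahead of it and the grasp point (between the pads) lies 11 mm behind it (bot.tip_extent is the distance from the TCP to the fingertips, in mm); z points along the fingers, y is the line along which they close (so a half turn about z gives the same grasp; the last joint's range is limited). The gripper opens to 85 mm and grips with 20 to 120 N. Pads are 22 mm wide; open, the fingers measure 114 mm over their backs; the gripper's body (76 mm by 85 mm) begins 54 mm behind the grasp point. The pads swing forward as they close: fully open they stand 13 mm farther back than shut.
Start: joints at [-88.276, 5.964, 5.575, 89.605, 0, 77.527], TCP at [147.171, -581.701, 239.331] pointing down, gripper open.
Joint ranges: [-171.21, 171.21], [-48.23, 106.86], [-62.78, 66.21], [-105.2, 120.99], [-86.42, 89.51], [-180, 180]. Speed limits (degrees/s): [127.2, 127.2, 147.25, 180, 180, 180].

INTERFACE

Orientations are given as a 3x3 rotation matrix whose columns are the frame's x, y, z axes.
In Python, from bench import bot gives the robot as it stands.
- The arm moves only by the shell command python3 -m creep 'ROWS' [FORCE]. ROWS is text: rows parted by semicolons, each of 5 numbers parted by spaces: the opening in per cent of the stroke, from 0 (shut) to 100 (fully open), then the shift along the tool's x, y, z in mm, then the turn about the tool's z in rad. A call has 1 to 12 rows; each row is the pose to reach, as a shift and turn from the pose commanded when the call began, along the tool's axes at that moment; what a row does not reach only later rows make up. A row lasts 1/8 s, in which the tool goes at most 62.5 mm and 10.7 degrees, less where a joint would pass 70% of its speed; a pose out of reach is approached as far as the arm can. A call with a gripper value outside its range is refused whole. The fingers move at their own pace and stop on an object; FORCE is the grip in N (left out, the last holds). Time passes only in rows, so rows that repeat a pose let the fingers close. It gives the time, the measured TCP pose, the force, the opening and the grip force at its end, in the units of the state.
- bot.observe(): the state, without advancing time (a new reading comes with each control period).
- bot.get_image(name): name is "scene" or "side" or "wrist"; returns the picture (420x560x3 uint8, red, green, blue); there is no depth.
- bot.camera_info(name): a dict with "K" (3x3 intrinsics, pixels), "position" and "attitude" of the camera in the world. Camera axes: x right, y down, z forward; pixel columns grow to the right and rows downward; lengths in mm; the calibration is good to about 2 mm. A picture is of the moment at which its call begins: read the wrist's pose just before it. camera_info takes no time and is no camera call; for the wrist camera it gives the pose at the moment of the call.
- bot.job_done(): hands the job in; it is judged then, once.
The state is a dict: "t": time; "qpos": joint angles; "joint_vel": joint speeds; "effort": joint torques, N m; "ee_pos": TCP position; "tool_rot": TCP orientation; "contact_force": force on the tool from outside, world axes, zero at the start; "ft_torque": the same for the moment, N m; "grip_width": finger opening in mm; "gripper_force": force on a finger pad.
Only numpy, scipy, OpenCV 4.12 (cv2) and the standard library are available. Lean on these libraries where they do the work, as an engineer would, in place of code of your own. Each camera call takes 0.05 s, during which the arm holds its last target. There are 200 camera calls.

## Working session

There is one attempt and no reset: what is moved stays moved. The work goes in short steps, Python scripts to look and compute and a shell command to move; the robot and the scene stay as the last step left them, time stands still between calls to the robot, and variables do not carry over. Pictures are saved under pics/ and viewed, at most 10 in all, crops included, and the job is handed in when it is done.

```bash
mkdir -p pics; ls
python3 - <<'E'
from bench import bot
import cv2,numpy as np
for n in("scene","side"):
    cv2.imwrite(f"pics/{n}0.png",bot.get_image(n)[:,:,::-1]); i=bot.camera_info(n); print(n,i)
s=bot.observe();print(s["t"],s["ee_pos"],s["tool_rot"],s["grip_width"],bot.tip_extent)
E
```

```text
pics
scene {'K': array([[446.09662872,   0.        , 281.73356044],
       [  0.        , 446.09662872, 207.27807177],
       [  0.        ,   0.        ,   1.        ]]), 'position': array([950.65053621, 732.018608  , 931.84488939]), 'attitude': array([[-0.85662461,  0.34958646, -0.37945168],
       [ 0.51592   ,  0.57389641, -0.63597914],
       [-0.00456375, -0.7405621 , -0.67197243]])}
side {'K': array([[384.42915262,   0.        , 279.06473792],
       [  0.        , 384.42915262, 210.81061999],
       [  0.        ,   0.        ,   1.        ]]), 'position': array([ 341.554019  , -857.12386625, 1018.03882059]), 'attitude': array([[ 0.97329493, -0.14752463,  0.17587912],
       [-0.22922792, -0.66567008,  0.71016752],
       [ 0.01231026, -0.73151885, -0.68171008]])}
0.1 [ 147.14485677 -581.36675608  238.59270277] [[ 9.69464884e-01  2.45230174e-01 -3.16100793e-05]
 [ 2.45230025e-01 -9.69464137e-01  1.23389379e-03]
 [ 2.71943151e-04 -1.20396844e-03 -9.99999238e-01]] 85.23762374127094 8.0
```

View pics/scene0.png

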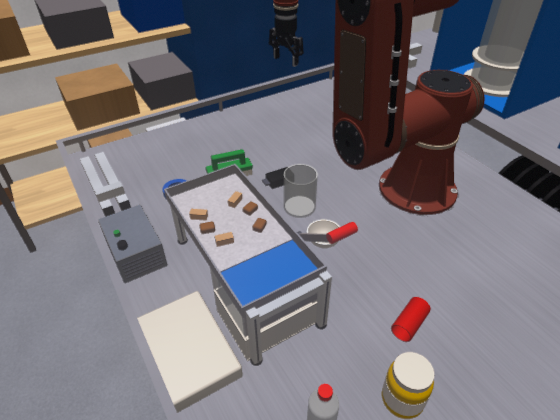

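View pics/side0.png

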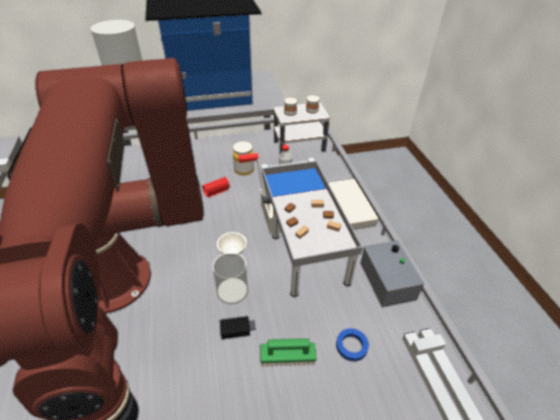

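Run:
```python
import cv2
a=cv2.imread("pics/side0.png")[150:370,205:375];cv2.imwrite("pics/side0c.png",cv2.resize(a,None,fx=2.7,fy=2.7,interpolation=cv2.INTER_CUBIC))
a=cv2.imread("pics/scene0.png")[140:335,150:390];cv2.imwrite("pics/scene0c.png",cv2.resize(a,None,fx=3,fy=3,interpolation=cv2.INTER_CUBIC))
```

```text
(no output)
```

View pics/side0c.png

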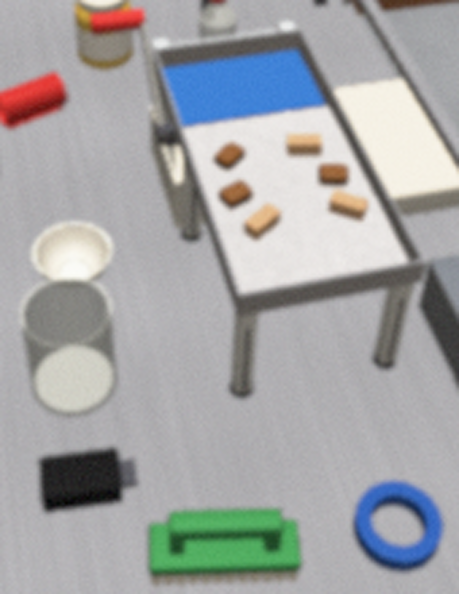

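View pics/scene0c.png

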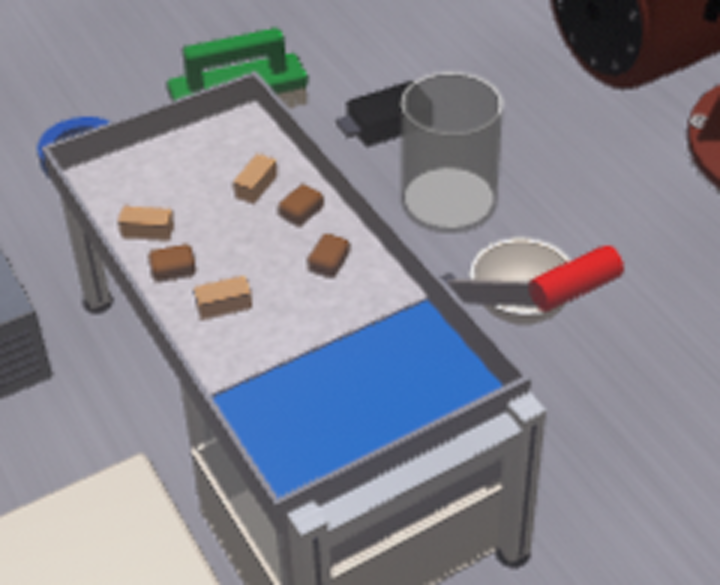

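```bash
cat > h.py <<'E'
from bench import bot
import cv2,numpy as np
from scipy.optimize import least_squares
def full(n,p):
    p=np.array(p,float); return p/2.7+[205,150] if n=="side" else p/3+[150,140]
def proj(n,P):
    i=bot.camera_info(n);q=(np.atleast_2d(P)-i["position"])@i["attitude"]@i["K"].T;return q[:,:2]/q[:,2:]
def onz(n,p,z):
    i=bot.camera_info(n);d=i["attitude"]@np.linalg.solve(i["K"],[*p,1]);return i["position"]+d*(z-i["position"][2])/d[2]
def W(v,P):
    c,s=np.cos(v[2]),np.sin(v[2]);P=np.atleast_2d(P).astype(float);return P@np.array([[c,-s,0],[s,c,0],[0,0,1]]).T+[v[0],v[1],0]
E
python3 - <<'E'
from h import *
np.set_printoptions(precision=1,suppress=True)
pts=[("side",(327,104),(100,1.5,160)),("side",(237,297),(-104,-304,190)),("side",(420,263),(104,-304,190)),("side",(118,20),(-151,115,252)),
("scene",(427,302),(-100,1.5,160)),("scene",(258,75),(-104,-304,190)),("scene",(44,148),(104,-304,190)),("scene",(530,382),(-104,132,190)),("scene",(577,277),(-151,115,252)),("scene",(280,500),(104,132,190))]
f=lambda v:np.concatenate([proj(n,W(v,P))[0]-full(n,p) for n,p,P in pts])
r=least_squares(f,[550,-100,0],loss="soft_l1");v=r.x;print("station",v[:2],np.degrees(v[2]));print(f(v).reshape(-1,2))
np.save("st.npy",v)
c,s=np.cos(v[2]),np.sin(v[2])
for k,a in dict(bisA=(229,155),blkA=(304,143),bisB=(333,173),bisC=(236,194),blkB=(262,220),blkC=(348,204)).items():
    w=onz("side",full("side",a),170);d=w-[v[0],v[1],0];print(k,w[:2],"st",c*d[0]+s*d[1],-s*d[0]+c*d[1])
b=[("side",(170,519),(-55,0,91)),("side",(282,518),(55,0,91)),("scene",(184,52),(55,0,91)),("scene",(283,37),(-55,0,91)),("side",(152,572),(-75,-25,28)),("side",(299,568),(75,-25,28))]
g=lambda u:np.concatenate([proj(n,W(u,P))[0]-full(n,p) for n,p,P in b])
r=least_squares(g,[400,-450,0],loss="soft_l1");u=r.x;print("brush",u[:2],np.degrees(u[2]));print(g(u).reshape(-1,2))
for n,p,z in (("cylinder",(67,310),130),("dish",(73,250),45),("adapter",(80,478),34),("tape",(398,522),24)):
    print(n,onz("side",full("side",p),z))
E
```

```text
station [649.5 110.8] 0.13182014946647125
[[-0.1  0. ]
 [-0.5 -1.2]
 [ 1.4 -1. ]
 [-0.3 -0.1]
 [ 0.8 -1.7]
 [-0.2 -2. ]
 [-0.3 -1.3]
 [ 0.5 -1.4]
 [ 0.1  0.6]
 [-1.8  1.4]]
bisA [598.4  34.6] st -51.301615975303044 -76.10017667435186
blkA [693.8  35.8] st 44.09298761204444 -75.09557446354243
bisB [711.4 -22.9] st 61.615000699393434 -133.88179461742712
bisC [589.6 -32.3] st -60.24452267960254 -142.9429583135549
blkB [607.8 -79.3] st -42.20396573980773 -190.00644678898132
blkC [711.7 -76.2] st 61.74107982023528 -187.19506707592265
brush [ 491.4 -378.6] 5748.544440339683
[[-0.6 -0.9]
 [ 0.2 -1.5]
 [-0.5 -0.7]
 [-0.5 -2.5]
 [-1.2  0.2]
 [ 0.7  0.3]]
cylinder [ 376.  -127.3  130. ]
dish [399.9  36.7  45. ]
adapter [ 362.  -274.5   34. ]
tape [ 673.1 -390.8   24. ]
```

The side crop shows the brush bar at (170–282, 518) px and the waste on the deck. The scene crop shows the station corners and the lever grip at (577, 277). The station is at (649, 111) with about 0° yaw, and the brush is at (491, -379) with -11.5° yaw. The fit residuals are 2 px or less. Next I move above the brush.

```bash
python3 -m creep '100 60 -18 0 0.15;100 120 -36 0 0.3;100 180 -54 0 0.45;100 240 -72 0 0.45;100 300 -90 0 0.45;100 350 -104 0 0.45;100 383 -112 20 0.45;100 383 -112 50 0.45;100 383 -112 50 0.45;100 383 -112 50 0.45'
python3 - <<'E'
from h import *
s=bot.observe();print(s["ee_pos"],s["tool_rot"])
im=bot.get_image("wrist");i=bot.camera_info("wrist");print(i)
cv2.imwrite("pics/w1.png",im[:,:,::-1])
np.savez("w1.npz",**{k:np.array(v) for k,v in i.items()})
E
```

```text
t: 1.35
ee_pos: [490.8, -379.6, 190.3]
tool_rot: [[0.98, -0.201, 0.0], [-0.201, -0.98, -0.0], [0.0, 0.0, -1.0]]
contact_force: [-0.8, 0.7, 1.1]
grip_width: 84.8
gripper_force: 0.0
[ 490.80090098 -379.57984619  190.25897277] [[ 9.79505647e-01 -2.01416441e-01  3.23777499e-04]
 [-2.01416268e-01 -9.79505609e-01 -4.99204003e-04]
 [ 4.17689770e-04  4.23759084e-04 -9.99999823e-01]]
{'K': array([[344.49297682,   0.        , 276.57784713],
       [  0.        , 344.49297682, 210.59381415],
       [  0.        ,   0.        ,   1.        ]]), 'position': array([ 571.88629552, -396.137024  ,  325.87743103]), 'attitude': array([[-2.01614773e-01, -9.28358395e-01, -3.12253380e-01],
       [-9.79464895e-01,  1.91078729e-01,  6.43229220e-02],
       [-4.97457972e-05,  3.18809675e-01, -9.47818753e-01]])}
```

View pics/w1.png

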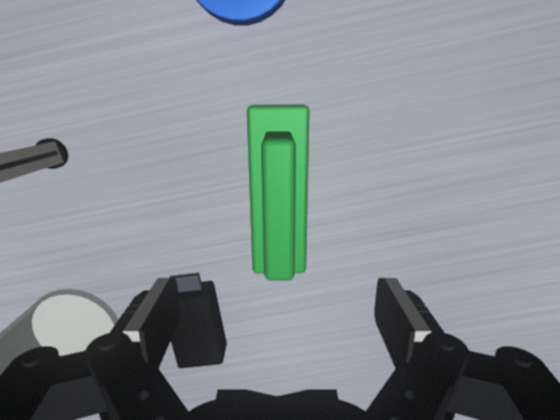

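The wrist view shows the brush between the fingers, with the top of the bar running from about (278.5, 138) to (279, 279) px.

Run:
```python
from h import *
s=bot.observe();R=s["tool_rot"];a=onz("wrist",(278.5,138),91);b=onz("wrist",(279,279),91);d=a-b
print(a,b,np.hypot(*d[:2]),np.degrees(np.arctan2(d[1],d[0])),(a+b)/2,R.T@((a+b)/2-s["ee_pos"]))
```

```text
[ 544.63854997 -391.83460852   91.        ] [ 439.64103175 -370.809702     91.        ] 107.08186367230333 -11.32326071247416 [ 492.13979086 -381.32215526   91.        ] [ 1.29254882  1.02958522 99.82494616]
```

```bash
python3 -m creep '100 1 1 50 0;100 1 1 100 0;100 1 1 121 0;100 1 1 121 0;100 1 1 121 0;0 1 1 121 0;0 1 1 121 0;0 1 1 121 0;0 1 1 121 0;0 1 1 121 0;0 1 1 121 0' 80
```

```text
t: 2.78
ee_pos: [492.0, -380.8, 68.8]
tool_rot: [[0.98, -0.201, 0.001], [-0.201, -0.98, -0.001], [0.001, 0.001, -1.0]]
contact_force: [-0.4, -1.6, 4.3]
grip_width: 22.9
gripper_force: 79.1
```

```bash
python3 -m creep '0 1 0 -40 0;0 1 0 -100 0;0 1 0 -160 0;0 5 -10 -216 0;0 25 -55 -216 -0.05;0 50 -110 -216 -0.1;0 75 -165 -216 -0.15;0 100 -220 -216 -0.2;0 127 -278 -216 -0.2;0 127 -278 -216 -0.2;0 127 -278 -216 -0.2'
python3 - <<'E'
from h import *
s=bot.observe();print(s["ee_pos"],s["tool_rot"])
a=bot.get_image("scene")[140:335,150:390];cv2.imwrite("pics/s2.png",cv2.resize(a,None,fx=3,fy=3)[:,:,::-1])
E
```

```text
t: 4.15
ee_pos: [671.8, -133.1, 283.1]
tool_rot: [[1.0, -0.001, -0.002], [-0.001, -1.0, 0.0], [-0.002, -0.0, -1.0]]
contact_force: [-0.3, -0.4, -2.7]
grip_width: 23.2
gripper_force: 79.4
[ 671.77478253 -133.14042726  283.13329903] [[ 9.99997315e-01 -1.31917951e-03 -1.90516090e-03]
 [-1.31832552e-03 -9.99999030e-01  4.49433356e-04]
 [-1.90575193e-03 -4.46920527e-04 -9.99998084e-01]]
```

View pics/s2.png

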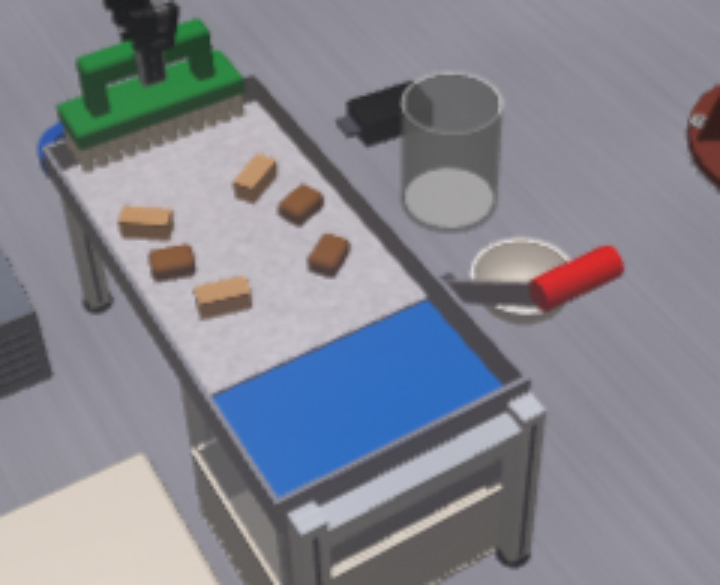

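The scene shows the brush hanging over the closed end, clear of the waste and inside the lips. Next I lower it to just above the deck.

```bash
python3 -m creep '0 -2 5 20 0;0 -2 5 40 0;0 -2 5 50 0;0 -2 5 52 0;0 -2 5 52 0;0 -2 5 52 0'
```

```text
t: 4.95
ee_pos: [670.3, -138.7, 233.3]
tool_rot: [[1.0, -0.002, 0.001], [-0.002, -1.0, -0.001], [0.001, 0.001, -1.0]]
contact_force: [0.2, 0.7, -2.8]
grip_width: 22.8
gripper_force: 79.4
```

```bash
python3 -m creep '0 0 -5 3 0;0 0 -20 3 0;0 0 -35 3 0;0 0 -50 3 0;0 0 -65 3 0;0 0 -80 3 0;0 0 -95 3 0;0 0 -110 3 0;0 0 -125 3 0;0 0 -140 3 0;0 0 -155 3 0;0 0 -170 3 0'
python3 -m creep '0 0 -15 0 0;0 0 -30 0 0;0 0 -45 0 0;0 0 -60 0 0;0 0 -75 0 0;0 0 -88 0 0;0 0 -91 0 0;0 0 -91 0 0'
python3 - <<'E'
from h import *
a=bot.get_image("scene")[100:335,150:390];b=bot.get_image("side")[130:330,205:375]
cv2.imwrite("pics/s3.png",np.hstack([cv2.resize(a,(480,470)),cv2.resize(b,(320,470))])[:,:,::-1])
E
```

```text
t: 6.45
ee_pos: [670.3, 32.5, 229.2]
tool_rot: [[1.0, -0.002, -0.0], [-0.002, -1.0, -0.0], [-0.0, 0.0, -1.0]]
contact_force: [-0.3, -0.4, -1.9]
grip_width: 22.8
gripper_force: 79.5
t: 7.45
ee_pos: [670.6, 122.6, 229.2]
tool_rot: [[1.0, -0.002, -0.0], [-0.002, -1.0, -0.0], [-0.0, 0.0, -1.0]]
contact_force: [-0.5, 0.5, -2.8]
grip_width: 23.0
gripper_force: 79.5
```

View pics/s3.png

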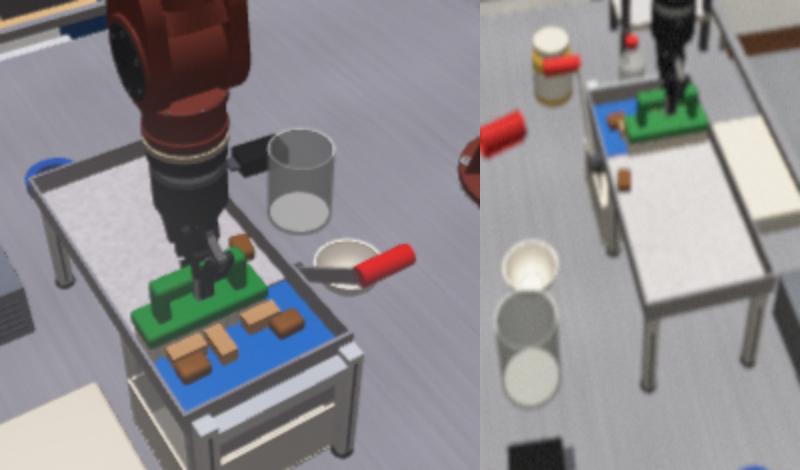

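Both views show five pieces on the gate. One biscuit is still on the deck by the robot-side lip, at about (624, 179) in the composite. I'll do a second pass along that side.

```bash
python3 -m creep '0 0 10 0 0;0 0 20 -20 0;0 0 40 -50 0;0 -10 80 -50 0;0 -30 120 -50 0;0 -41 150 -50 0;0 -41 150 -50 0;0 -41 150 -30 0;0 -41 150 -10 0;0 -41 150 0 0;0 -41 150 0 0;0 -41 150 0 0'
python3 -m creep '0 0 -15 0 0;0 0 -30 0 0;0 0 -45 0 0;0 0 -60 0 0;0 0 -75 0 0;0 0 -90 0 0;0 0 -105 0 0;0 0 -120 0 0;0 0 -132 0 0;0 0 -142 0 0;0 0 -142 0 0'
python3 -m creep '0 0 15 0 0;0 0 30 0 0;0 0 60 -30 0;0 0 110 -30 0;0 0 160 -30 0;0 10 220 -30 0;0 20 260 -30 0;0 20 270 -30 0;0 20 270 -30 0;0 20 270 -15 0;0 20 270 -5 0;0 20 270 -5 0'
python3 - <<'E'
from h import *
a=bot.get_image("scene")[100:335,150:390];b=bot.get_image("side")[130:330,205:375]
cv2.imwrite("pics/s4.png",np.hstack([cv2.resize(a,(480,470)),cv2.resize(b,(320,470))])[:,:,::-1])
E
```

```text
t: 9.05
ee_pos: [629.5, -27.3, 229.7]
tool_rot: [[1.0, -0.002, 0.001], [-0.002, -1.0, -0.0], [0.001, 0.0, -1.0]]
contact_force: [-0.1, -0.2, -2.4]
grip_width: 23.4
gripper_force: 79.5
t: 10.42
ee_pos: [629.5, 115.2, 229.2]
tool_rot: [[1.0, -0.001, -0.0], [-0.001, -1.0, -0.0], [-0.0, 0.0, -1.0]]
contact_force: [-0.6, -0.2, -3.2]
grip_width: 23.0
gripper_force: 79.6
t: 11.92
ee_pos: [648.3, -154.3, 232.6]
tool_rot: [[1.0, -0.001, -0.002], [-0.001, -1.0, 0.001], [-0.002, -0.001, -1.0]]
contact_force: [-0.4, -0.1, -3.2]
grip_width: 22.6
gripper_force: 79.6
```

View pics/s4.png

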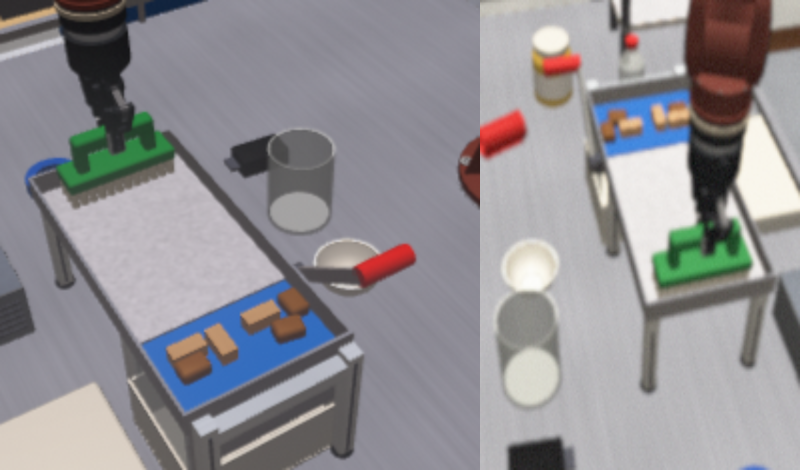

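All six pieces are on the gate and the deck is clear. Next I set the brush down near the closed end.

```bash
python3 -m creep '0 0 -10 0 0;0 0 -10 3 0;0 0 -10 4 0;0 0 -10 5 0;0 0 -10 5 0;0 0 -10 5 0'
```

```text
t: 12.78
ee_pos: [649.0, -145.6, 229.3]
tool_rot: [[1.0, -0.002, 0.0], [-0.002, -1.0, -0.0], [0.0, 0.0, -1.0]]
contact_force: [0.5, 0.4, -2.0]
grip_width: 22.5
gripper_force: 79.7
```

```bash
python3 -m creep '0 0 0 0.5 0;0 0 0 1 0;0 0 0 1.5 0;0 0 0 1.5 0'
```

```text
t: 13.28
ee_pos: [649.1, -145.6, 228.8]
tool_rot: [[1.0, -0.002, 0.001], [-0.002, -1.0, -0.001], [0.001, 0.001, -1.0]]
contact_force: [-2.9, -0.4, 5.6]
grip_width: 22.9
gripper_force: 80.9
```

```bash
python3 -m creep '100 0 0 0 0;100 0 0 0 0;100 0 0 0 0;100 0 0 0 0;100 0 0 0 0;100 0 0 0 0;100 0 0 -15 0;100 0 0 -40 0;100 0 0 -80 0;100 0 0 -110 0;100 0 0 -110 0'
python3 - <<'E'
from h import *
s=bot.observe();print(s["ee_pos"],s["grip_width"])
# obstacles near lever via side/scene picks: jar cap centre, tunnel
for n,p,z in (("scene",(412,372),120),("side",(243,150),120),("scene",(410,318),45),("side",(216,186),45),("scene",(325,392),130),("side",(285,148),130)): print(n,p,onz(n,p,z))
E
```

```text
t: 14.65
ee_pos: [649.8, -145.8, 341.9]
tool_rot: [[1.0, -0.002, 0.005], [-0.002, -1.0, -0.002], [0.005, 0.002, -1.0]]
contact_force: [0.0, 0.1, -0.3]
grip_width: 85.5
gripper_force: 0.0
[ 649.82780232 -145.84067673  341.88852546] 85.52861418644935
scene (412, 372) [521.46141854 497.56884449 120.        ]
side (243, 150) [512.41606025 468.15502692 120.        ]
scene (410, 318) [392.95155223 374.84189515  45.        ]
side (216, 186) [380.89232132 351.66228186  45.        ]
scene (325, 392) [690.39632238 446.76695935 130.        ]
side (285, 148) [681.29951561 431.30786543 130.        ]
```

```bash
python3 -m creep '0 -22 -53 0 0;0 -44 -106 0 0;0 -66 -159 0 0;0 -88 -212 0 0;0 -110 -265 0 0;0 -132 -318 0 0;0 -157 -372 0 0;0 -157 -372 20 0;0 -157 -372 40 0;0 -157 -372 45 0;0 -157 -372 45 0'
python3 - <<'E'
from h import *
s=bot.observe();print(s["ee_pos"],s["contact_force"])
a=bot.get_image("scene")[60:335,120:400];b=bot.get_image("side")[110:330,185:375]
cv2.imwrite("pics/s5.png",np.hstack([cv2.resize(a,(480,470)),cv2.resize(b,(320,470))])[:,:,::-1])
E
```

```text
t: 16.02
ee_pos: [496.3, 175.7, 292.8]
tool_rot: [[0.998, 0.069, -0.005], [0.069, -0.997, 0.04], [-0.002, -0.04, -0.999]]
contact_force: [0.0, -0.1, -0.1]
grip_width: 0.4
gripper_force: 0.0
[496.2692499  175.7449646  292.79981955] [ 0.01713197 -0.13370691 -0.147379  ]
```

View pics/s5.png

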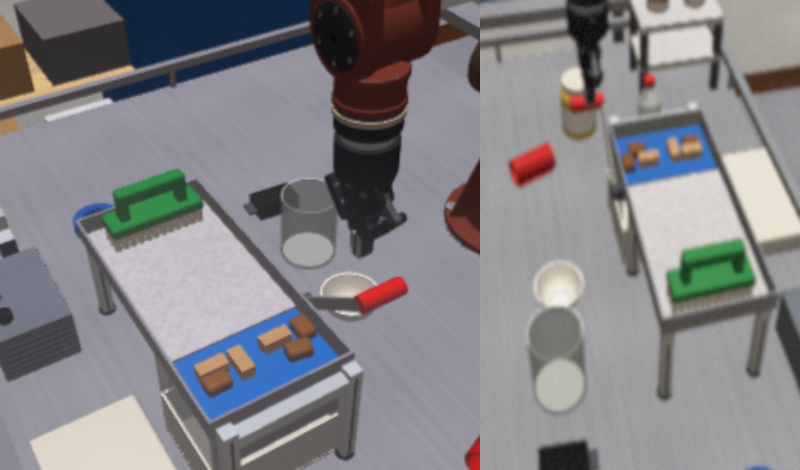

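The brush is standing on the deck and all six pieces are on the gate. The arm is still short of the lever and slightly tilted, so I'll let it settle.

```bash
python3 -m creep '0 0 0 0 0;0 0 0 0 0;0 0 0 0 0'; python3 -c "
from bench import bot;s=bot.observe();print(s['qpos'],s['tool_rot'])"
```

```text
t: 16.5
ee_pos: [496.4, 176.2, 292.9]
tool_rot: [[0.998, 0.07, -0.004], [0.07, -0.997, 0.04], [-0.001, -0.04, -0.999]]
contact_force: [-0.2, 0.2, -0.1]
grip_width: -0.0
gripper_force: 0.0
[  3.95569212  -6.16921286  -0.9641035   95.2755891    2.31595037
 179.94314466] [[ 0.9975481   0.06986899 -0.00401385]
 [ 0.06997408 -0.99673731  0.0402289 ]
 [-0.00119    -0.04041112 -0.99918243]]
```

Joint 6 is at its limit. A half turn the other way gives the same contact and puts the camera on the robot's side.

```bash
python3 -m creep '0 0 0 -10 -0.18;0 0 0 -10 -0.36;0 0 0 -10 -0.54;0 0 0 -10 -0.72;0 0 0 -10 -0.9;0 0 0 -10 -1.08;0 0 0 -10 -1.26;0 0 0 -10 -1.44;0 0 0 -10 -1.54;0 0 0 -10 -1.54'
python3 -m creep '0 0 0 0 -0.18;0 0 0 0 -0.36;0 0 0 0 -0.54;0 0 0 0 -0.72;0 0 0 0 -0.9;0 0 0 0 -1.08;0 0 0 0 -1.26;0 0 0 0 -1.44;0 0 0 0 -1.54;0 0 0 0 -1.54'
python3 -c "
from bench import bot;s=bot.observe();print(s['qpos'],s['tool_rot'],s['tool_rot'].T@([493,226,292]-s['ee_pos']))"
```

```text
t: 17.75
ee_pos: [496.3, 175.8, 302.8]
tool_rot: [[-0.038, 0.999, -0.004], [0.998, 0.039, 0.04], [0.04, -0.003, -0.999]]
contact_force: [-0.1, 0.2, -0.0]
grip_width: -0.1
gripper_force: 0.0
t: 19.0
ee_pos: [496.4, 175.8, 302.8]
tool_rot: [[-1.0, -0.005, -0.004], [-0.006, 0.999, 0.04], [0.004, 0.04, -0.999]]
contact_force: [0.5, -0.3, 0.2]
grip_width: 0.4
gripper_force: 0.0
[ 3.91134028 -5.8754642   0.34727922 96.30504878  2.3151483   3.59057462] [[-0.99997619 -0.0054851  -0.0041875 ]
 [-0.00564907  0.99917552  0.04020397]
 [ 0.00396353  0.04022667 -0.99918272]] [ 3.04281275 49.74658052 12.79765844]
```

```bash
python3 -m creep '0 3 25 0 0;0 3 50 5 0;0 3 50 13 0;0 3 50 13 0;0 3 50 13 0'
python3 -m creep '0 0 0 10 0;0 0 0 20 0;0 0 4 27 0;0 0 8 34 0;0 0 14 43 0;0 0 19 53 0;0 0 19 53 0'
```

```text
t: 19.62
ee_pos: [493.0, 225.6, 291.9]
tool_rot: [[-1.0, -0.007, -0.004], [-0.007, 0.999, 0.04], [0.004, 0.04, -0.999]]
contact_force: [-0.5, 0.2, -0.1]
grip_width: 0.1
gripper_force: 0.0
t: 20.5
ee_pos: [492.2, 247.8, 238.9]
tool_rot: [[-1.0, -0.009, -0.005], [-0.009, 0.999, 0.041], [0.004, 0.041, -0.999]]
contact_force: [-0.3, 2.5, 4.8]
grip_width: 0.2
gripper_force: 1.9
```

```bash
python3 -m creep '0 0 4 12 0;0 0 7 24 0;0 0 10 37 0;0 0 11 50 0;0 0 11 63 0;0 0 10 76 0;0 0 8 89 0;0 0 5 100 0;0 0 1 110 0;0 0 0 114 0;0 0 0 114 0;0 0 0 114 0'
```

```text
t: 22.0
ee_pos: [491.9, 251.6, 125.7]
tool_rot: [[-1.0, -0.008, -0.004], [-0.008, 0.999, 0.04], [0.004, 0.04, -0.999]]
contact_force: [-0.4, 1.7, 5.9]
grip_width: -0.0
gripper_force: 2.8
```

```bash
python3 -m creep '0 0 0 1 0;0 0 0 2 0;0 0 0 3 0;0 0 0 3 0;0 0 0 3 0'
```

```text
t: 22.62
ee_pos: [492.0, 251.6, 124.7]
tool_rot: [[-1.0, -0.008, -0.003], [-0.008, 0.999, 0.039], [0.003, 0.039, -0.999]]
contact_force: [-7.4, -1.6, 20.3]
grip_width: -0.2
gripper_force: 10.4
```

```bash
python3 -m creep '0 0 0 -0.5 0;0 0 0 -0.5 0;0 0 0 -0.5 0;0 0 0 -0.5 0'
python3 - <<'E'
from h import *
a=bot.get_image("scene")[100:375,150:400];b=bot.get_image("side")[110:330,185:375]
cv2.imwrite("pics/s6.png",np.hstack([cv2.resize(a,(480,528)),cv2.resize(b,(320,528))])[:,:,::-1])
E
```

```text
t: 23.12
ee_pos: [492.1, 251.5, 124.8]
tool_rot: [[-1.0, -0.008, -0.004], [-0.008, 0.999, 0.039], [0.003, 0.039, -0.999]]
contact_force: [-5.6, -1.0, 17.6]
grip_width: 0.4
gripper_force: 9.0
```

View pics/s6.png

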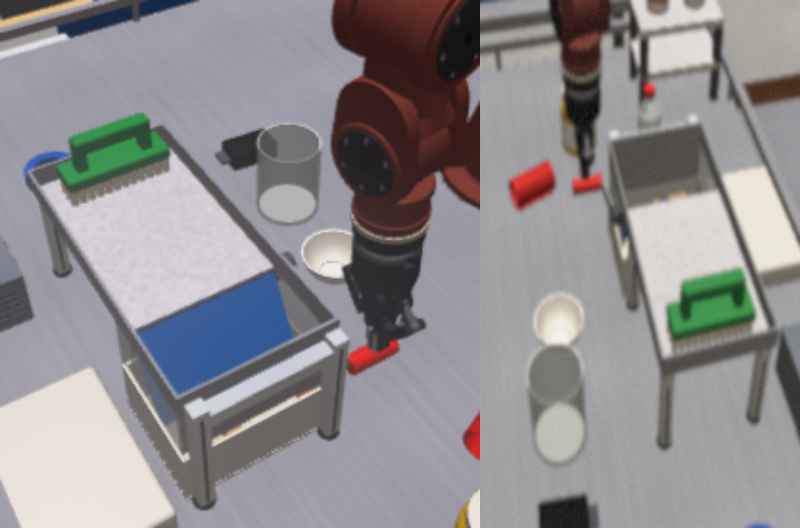

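The gate is fully open with the lever on its stop. The flap is empty and the waste is in the bin, so I'm handing the job in.

```bash
python3 -c "
from bench import bot;print(bot.job_done())"
```

```text
the job is handed in; nothing more can be done
None
```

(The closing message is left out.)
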